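# Pull the clamping wedge out of the glue-up jig

## Task

The glue has set: take the tapered wooden wedge, whose head stands above the gap in the glue-up jig, out of that gap and put it in the shallow open plywood tray. Leave the two straight packers standing in the gap where they are.

Things in the scene. Friction and masses are not known exactly. Their poses are not given: they have to be found in the camera images.
- wedge: Wooden wedge, 90 mm tall, 36 wide, about 50 g, upright and lightly jammed by its taper in the jig's gap; pulls straight up. Head: top 35 mm, straight, 22 thick; below, tapers to 12 at the foot. About 46 mm shows above the gap. Origin: centre of foot, about 23 mm above bench; z up; x: thickness, across the gap (grip here); y: width, along it. Tallest and narrowest of 3 pieces in a row there.
- tray: Shallow open plywood tray, fixed to the bench, 240 (its x) x 200 (its y) mm outside, 45 mm high, walls 6 mm, floor about 6 mm thick. Origin: centre of its underside, on the bench; z up. On the opposite side of the bench (left or right) from the jig.
- packer_a: A packer: straight wooden block 17 (x, across the gap) x 50 (y) x 72 mm tall, loose, upright in the same gap, 17 mm showing; pieces are about 80 mm apart in any order. Origin: centre of underside; z up. Jig: fixed; a 20 mm gap between a dark rail and a pale laminated workpiece, 42 and 45 mm wide, 260 long, level tops 67 mm above the bench.
- packer_b: The other, identical packer: straight wooden block 17 (x, across the gap) x 50 (y) x 72 mm tall, loose, upright in the same gap, 17 mm showing; pieces are about 80 mm apart in any order. Origin: centre of underside; z up. 
There are look-alikes about, which are no part of the job. Leave any red or turquoise look-alike of the wedge alone. Leave any blue look-alike of the packer_a alone.

How it is judged:
By the outcome, as a careful person would: the job done as asked, in the order asked, and still so for the second after the job is handed in, with the robot touching nothing.
It also fails if it takes over 38 s, if anything falls off the work surface, if the arm or the gripper's body presses on something with over 40 N, if the wrist force passes 120 N, or if a joint passes its speed limit or range.

## Robot

A 7-joint arm with a two-finger parallel gripper is mounted at the origin on the work surface. World frame = base frame: x ahead of the robot, y to its left, z up, the work surface at z = 0. Lengths are in mm, angles in rad, forces in N, time in s.
With the tool pointing down it reaches from about 400 to 750 mm from the base axis. Payload 19.5 kg.
Tool frame: the origin (TCP) lies on the mounting face of the last link; the fingertips stand 173 mm ahead of it and the grasp point (between the pads) lies 155 mm ahead of it; y points along the fingers, z is the direction in which the jaws open and shut, and the axes are right-handed (so a half turn about y gives the same grasp; the last joint's range is limited). The gripper opens to 85 mm and grips with 20 to 120 N. Pads are 22 mm wide; open, the fingers measure 114 mm over their backs; the gripper's body (76 mm by 85 mm) begins 54 mm behind the grasp point. The pads swing forward as they close: fully open they stand 13 mm farther back than shut.
Start: joints at [1.28, 0.707, -0.028, 1.485, 0.022, 0.951, -0.075], TCP at [141.587, -557.287, 404.668] pointing down, gripper open.
Joint ranges: [-2.71, 2.71], [-0.32, 2.16], [-1.57, 1.52], [0, 2.45], [-1.46, 4.6], [0, 2.02], [-2.83, 2.83]. Speed limits (rad/s): [1.89, 1.89, 2.57, 2.57, 3.01, 3.01, 3.01].

## Interface

Orientations are given as a rotation vector (axis times angle).
In Python, from workcell import arm, vision gives the robot as it stands.
- The arm moves only by the shell command python3 -m pendant 'ROWS'. ROWS is JSON, a list of rows, each an object with "travel": the shift along the tool's x, y, z in m, a list of three; "turn": the turn, a rotation vector about the tool's x, y, z in rad, a list of three; "jaw": the finger opening in m, from 0 to 0.0854. In form: [{"travel": [dx, dy, dz], "turn": [rx, ry, rz], "jaw": jaw}, ...]. A call has 1 to 20 rows; each row shifts and turns the commanded pose from where the row before left it, along the tool's axes as they then stand; what a row does not reach is not made up. A row lasts 1/8 s, in which the tool goes at most 62.5 mm and 10.7 degrees, less where a joint would pass 70% of its speed; a pose out of reach is approached as far as the arm can. A call with a gripper value outside its range is refused whole. The fingers move at their own pace and stop on an object; the grip force is fixed at half the most. Time passes only in rows, so rows that do not move let the fingers close. It gives the time, the measured TCP pose, the force and the opening at its end, in the units of the state.
- arm.get_state(): the state, without advancing time (a new reading comes with each control period).
- vision.capture(name): name is "scene" or "side" or "wrist"; returns a dict with "img" (400x640x3 uint8, red, green, blue), "camera_matrix" (3x3 intrinsics, pixels), "k1" (the pictures are not rectified: a ray, as slopes to the right and down, at radius r is drawn at 1 + k1 r^2 times it, then the intrinsics apply), "eye" and "attitude" of the camera in the world. Camera axes: x right, y up, looking along -z (the intrinsics and any distortion apply to the point x, -y, -z); pixel columns grow to the right and rows downward; lengths in mm; the calibration is good to about 2 mm. A picture is of the moment at which its call begins. There is no depth.
- arm.job_done(): hands the job in, once; it reports no verdict.
The state is a dict: "time_s": time; "joint_positions": joint angles; "qd": joint speeds; "tau": joint torques, N m; "tcp_pos": TCP position; "ee_rot": TCP orientation; "contact_force": force on the tool from outside, world axes, zero at the start; "ft_torque": the same for the moment, N m; "gripper_width": finger opening in mm.
Only numpy, scipy, OpenCV 4.12 (cv2) and the standard library are available. Lean on these libraries where they do the work, as an engineer would, in place of code of your own. Each camera call takes 0.05 s, during which the arm holds its last target.

## Working session

There is one attempt and no reset: what is moved stays moved. The work goes in short steps, Python scripts to look and compute and a shell command to move; the robot and the scene stay as the last step left them, time stands still between calls to the robot, and variables do not carry over. Pictures are saved under pics/ and viewed, and the job is handed in when it is done.

```bash
ls; mkdir -p pics; python3 - <<'E'
from workcell import arm, vision
import cv2,json,pickle
print(arm.get_state())
for n in ["scene","side","wrist"]:
    c=vision.capture(n); pickle.dump(c,open(f"{n}0.pkl","wb"))
    cv2.imwrite(f"pics/{n}0.png",c["img"][:,:,::-1])
    print(n,c["camera_matrix"],c["k1"],c["eye"],c["attitude"])
E
```

```text
pics
{'time_s': 0.0, 'joint_positions': array([ 1.28026931,  0.70707123, -0.02764724,  1.48501196,  0.02197875,
        0.95089923, -0.07553462]), 'qd': array([-2.17926795e-03,  9.12634082e-04, -6.24434299e-05, -2.35444754e-04,
       -4.18444517e-04,  7.28211538e-04, -8.65288468e-04]), 'tau': array([ 8.69391624e-04, -8.83202720e+01,  1.23469971e+00, -2.36160868e+01,
        1.69082684e-02,  6.50119749e-03,  2.56650168e-05]), 'tcp_pos': array([ 141.60158856, -557.20782107,  404.24227276]), 'ee_rot': array([-0.26137826,  2.09024533, -2.08797027]), 'contact_force': array([-0.38067327,  0.94203523, -0.98662078]), 'ft_torque': array([-0.009511  , -0.00286777,  0.02646477]), 'gripper_width': 85.45503270416947}
scene [[386.52498376   0.         317.72635886]
 [  0.         386.52498376 194.17787453]
 [  0.           0.           1.        ]] -0.0910254082289348 [1023.40146292 -224.23545986  675.10366155] [0.56124308 0.38388423 1.20306879]
side [[498.7663815    0.         316.24995543]
 [  0.         498.7663815  201.75310842]
 [  0.           0.           1.        ]] 0.005523514318555915 [ 272.84731283 -917.20148327  570.98786616] [ 1.04541872 -0.1752434  -0.32366932]
wrist [[296.35638759   0.         316.44267596]
 [  0.         296.35638759 200.69470967]
 [  0.           0.           1.        ]] 0.002335545816366818 [ 222.98991908 -537.58110835  374.32177801] [-0.28349503  0.22141928 -1.30864283]
```

View pics/scene0.png

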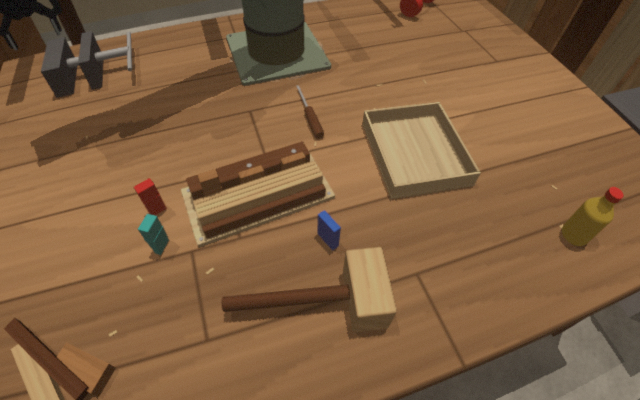

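View pics/side0.png

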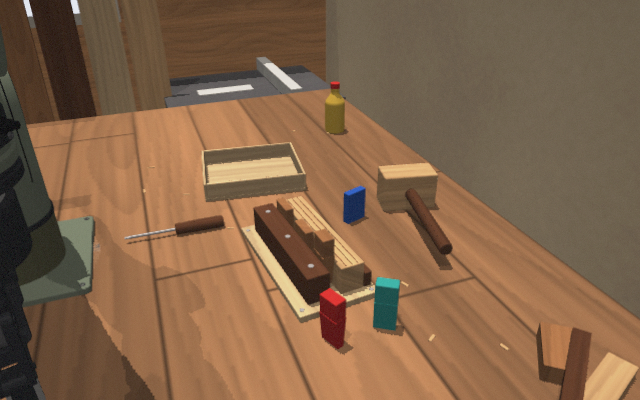

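View pics/wrist0.png

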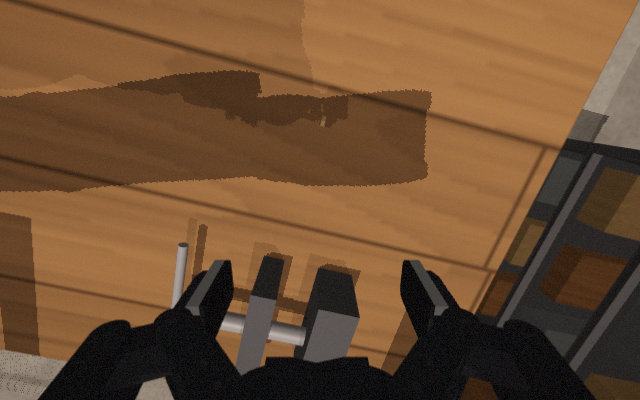

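```bash
cat > h.py <<'E'
import numpy as np,pickle,cv2
from scipy.spatial.transform import Rotation as R
def load(n): return pickle.load(open(n+".pkl","rb"))
def proj(c,P):
    p=R.from_rotvec(c["attitude"]).inv().apply(np.atleast_2d(P)-c["eye"])
    s=np.c_[p[:,0]/-p[:,2],p[:,1]/p[:,2]]
    s=s*(1+c["k1"]*(s**2).sum(1,keepdims=True)); K=c["camera_matrix"]
    return s@K[:2,:2].T+K[:2,2]
def ray(c,uv):
    K=c["camera_matrix"]; d=(np.array(uv,float)-K[:2,2])/K[0,0]; s=d.copy()
    for _ in range(30): s=d/(1+c["k1"]*(s@s))
    return R.from_rotvec(c["attitude"]).apply([s[0],-s[1],-1])
def onz(c,uv,z):
    r=ray(c,uv); return c["eye"]+r*(z-c["eye"][2])/r[2]
def tri(obs):
    A=np.zeros((3,3));b=np.zeros(3)
    for c,uv in obs:
        r=ray(c,uv);r/=np.linalg.norm(r);M=np.eye(3)-np.outer(r,r);A+=M;b+=M@c["eye"]
    return np.linalg.solve(A,b)
E
python3 - <<'E'
from h import *
for n,(x0,y0,x1,y1) in {"scene":(170,130,350,250),"side":(230,180,400,320)}.items():
    im=load(n+"0")["img"][y0:y1,x0:x1,::-1]
    cv2.imwrite(f"pics/{n}_crop.png",cv2.resize(im,None,fx=4.2,fy=4.2,interpolation=cv2.INTER_CUBIC))
E
```

```text
(no output)
```

View pics/scene_crop.png

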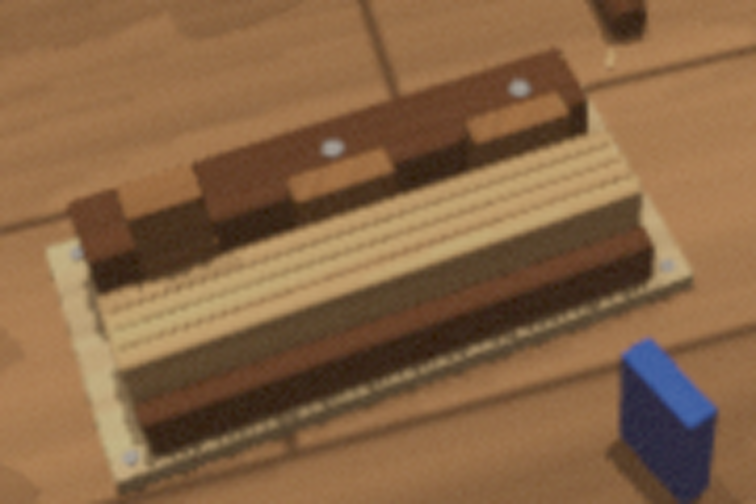

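View pics/side_crop.png

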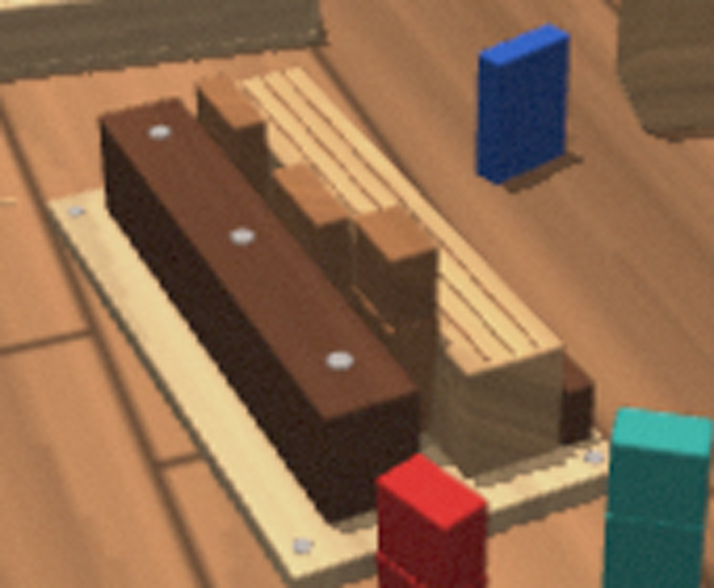

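```bash
python3 - <<'E'
from h import *
S=load("scene0");D=load("side0")
s=lambda p:(170+p[0]/4.2-.4,130+p[1]/4.2-.4)
d=lambda p:(230+p[0]/4.2-.4,180+p[1]/4.2-.4)
np.set_printoptions(precision=1,suppress=True)
print("wedge top scene z113");a=[onz(S,s(p),113) for p in [(117,190),(131,221),(207,200),(196,165)]];print(np.array(a),np.mean(a,0))
print("side");a=[onz(D,d(p),113) for p in [(355,212),(392,202),(438,246),(400,263)]];print(np.array(a),np.mean(a,0))
print("packers scene z~84");
for q in [[(289,182),(302,205),(395,180),(384,150)],[(468,125),(480,145),(572,113),(560,95)]]:print(np.mean([onz(S,s(p),84) for p in q],0))
print("packers side");
for q in [[(275,170),(303,163),(353,213),(315,228)],[(197,83),(225,76),(268,122),(240,133)]]:print(np.mean([onz(D,d(p),84) for p in q],0))
print("work corners z67 scene",np.array([onz(S,s(p),67) for p in [(105,305),(120,368),(640,192),(605,137)]]))
print("rail corners side z67",np.array([onz(D,d(p),67) for p in [(100,116),(180,98),(418,394),(322,418)]]))
print("work side z67",np.array([onz(D,d(p),67) for p in [(242,82),(300,68),(562,348),(470,375)]]))
print("tray top scene z45",np.array([onz(S,p,45) for p in [(363,109),(441,104),(476,173),(395,194)]]))
print("tray top side z45",np.array([onz(D,p,45) for p in [(202,151),(298,145),(304,176),(204,180)]]))
E
```

```text
wedge top scene z113
[[ 517.8 -283.6  113. ]
 [ 537.6 -280.2  113. ]
 [ 536.3 -245.9  113. ]
 [ 514.4 -247.1  113. ]] [ 526.5 -264.2  113. ]
side
[[ 509.1 -247.2  113. ]
 [ 525.6 -245.6  113. ]
 [ 531.1 -282.1  113. ]
 [ 512.9 -287.8  113. ]] [ 519.7 -265.7  113. ]
packers scene z~84
[ 518.7 -183.4   84. ]
[508.7 -92.7  84. ]
packers side
[ 511.4 -183.6   84. ]
[502.3 -95.8  84. ]
work corners z67 scene [[ 543.5 -303.7   67. ]
 [ 580.4 -302.2   67. ]
 [ 557.   -47.4   67. ]
 [ 518.2  -52.3   67. ]]
rail corners side z67 [[ 447.5  -56.1   67. ]
 [ 488.1  -53.2   67. ]
 [ 511.2 -311.4   67. ]
 [ 471.5 -312.1   67. ]]
work side z67 [[ 521.   -48.9   67. ]
 [ 552.2  -45.8   67. ]
 [ 576.  -304.2   67. ]
 [ 534.8 -307.4   67. ]]
tray top scene z45 [[372.9 123.4  45. ]
 [413.5 320.1  45. ]
 [637.  279.   45. ]
 [633.   84.9  45. ]]
tray top side z45 [[400.  316.9  45. ]
 [646.7 262.2  45. ]
 [601.7  81.2  45. ]
 [378.1 146.4  45. ]]
```

```bash
cat >> h.py <<'E'
def delta(st,target,yaw_x):
    """moves in tool frame to get TCP to target with tool y down and tool z along +-yaw_x"""
    T=R.from_rotvec(st["ee_rot"]); M=T.as_matrix()
    best=None
    for sg in (1,-1):
        z=sg*np.array([yaw_x[0],yaw_x[1],0.]);z/=np.linalg.norm(z);y=np.array([0,0,-1.]);x=np.cross(y,z)
        G=R.from_matrix(np.c_[x,y,z]); rv=(T.inv()*G).as_rotvec()
        if best is None or np.linalg.norm(rv)<np.linalg.norm(best[0]): best=(rv,G)
    d=np.array(target)-st["tcp_pos"]
    return T.inv().apply(d),best[0],best[1].inv().apply(d),M
E
python3 - <<'E'
from h import *
from workcell import arm
np.set_printoptions(precision=4,suppress=True)
st=arm.get_state()
a=delta(st,[522,-265,400],[.996,.089]);print(*a,sep="\n")
E
```

```text
[-440.6631    4.5226 -189.545 ]
[ 0.0007 -1.4111 -0.0006]
[-257.2063    4.3563  404.9169]
[[-0.9692 -0.0002  0.2462]
 [-0.2462  0.0008 -0.9692]
 [-0.     -1.     -0.0008]]
```

```bash
python3 -m pendant '[{"travel":[-0.055,0,-0.0237],"turn":[0,0,0],"jaw":0.085},{"travel":[-0.055,0,-0.0237],"turn":[0,0,0],"jaw":0.085},{"travel":[-0.055,0,-0.0237],"turn":[0,0,0],"jaw":0.085},{"travel":[-0.055,0,-0.0237],"turn":[0,0,0],"jaw":0.085},{"travel":[-0.055,0,-0.0237],"turn":[0,0,0],"jaw":0.085},{"travel":[-0.055,0,-0.0237],"turn":[0,0,0],"jaw":0.085},{"travel":[-0.055,0,-0.0237],"turn":[0,0,0],"jaw":0.085},{"travel":[-0.055,0,-0.0237],"turn":[0,0,0],"jaw":0.085},{"travel":[0,0,0],"turn":[0,-0.1764,0],"jaw":0.085},{"travel":[0,0,0],"turn":[0,-0.1764,0],"jaw":0.085},{"travel":[0,0,0],"turn":[0,-0.1764,0],"jaw":0.085},{"travel":[0,0,0],"turn":[0,-0.1764,0],"jaw":0.085},{"travel":[0,0,0],"turn":[0,-0.1764,0],"jaw":0.085},{"travel":[0,0,0],"turn":[0,-0.1764,0],"jaw":0.085},{"travel":[0,0,0],"turn":[0,-0.1764,0],"jaw":0.085},{"travel":[0,0,0],"turn":[0,-0.1764,0],"jaw":0.085},{"travel":[0,0,0],"turn":[0,0,0],"jaw":0.085}]'
python3 - <<'E'
from h import *
from workcell import arm,vision
np.set_printoptions(precision=4,suppress=True)
st=arm.get_state()
print(st["joint_positions"]);a=delta(st,[522,-265,400],[.996,.089]);print(*a,sep="\n")
c=vision.capture("wrist");pickle.dump(c,open("wrist1.pkl","wb"));cv2.imwrite("pics/wrist1.png",c["img"][:,:,::-1]);print(c["eye"],c["attitude"])
E
```

```text
time_s: 2.28
tcp_pos: [521.2, -265.4, 404.4]
ee_rot: [-1.249, 1.145, -1.144]
contact_force: [0.0, 0.5, 0.6]
gripper_width: 84.7
[ 0.595   0.7386 -0.3655  1.4402  0.2865  1.016   0.2531]
[-0.3671  4.4467  0.8059]
[ 0.0002 -0.0011 -0.0006]
[-0.369   4.4467  0.8052]
[[ 0.0879 -0.0003  0.9961]
 [-0.9961  0.0006  0.0879]
 [-0.0006 -1.     -0.0002]]
[ 513.1757 -182.319   374.5416] [-0.3334 -0.0142  0.0874]
```

View pics/wrist1.png

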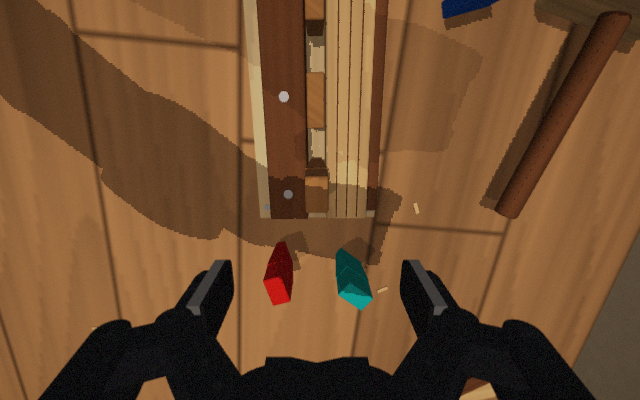

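```bash
python3 - <<'E'
from h import *
c=load("wrist1")
np.set_printoptions(precision=1,suppress=True)
print(proj(c,[[522,-265,113],[515,-183,84],[505,-94,84]]))
im=c["img"][0:230,240:400,::-1]
cv2.imwrite("pics/w1c.png",cv2.resize(im,None,fx=2.6,fy=2.6,interpolation=cv2.INTER_CUBIC)) 
im=c["img"][130:225,260:390,::-1]
cv2.imwrite("pics/w1d.png",cv2.resize(im,None,fx=6,fy=6,interpolation=cv2.INTER_CUBIC)) 
E
```

```text
[[318.2 193. ]
 [318.5  98.9]
 [316.2 -15.6]]
```

View pics/w1d.png

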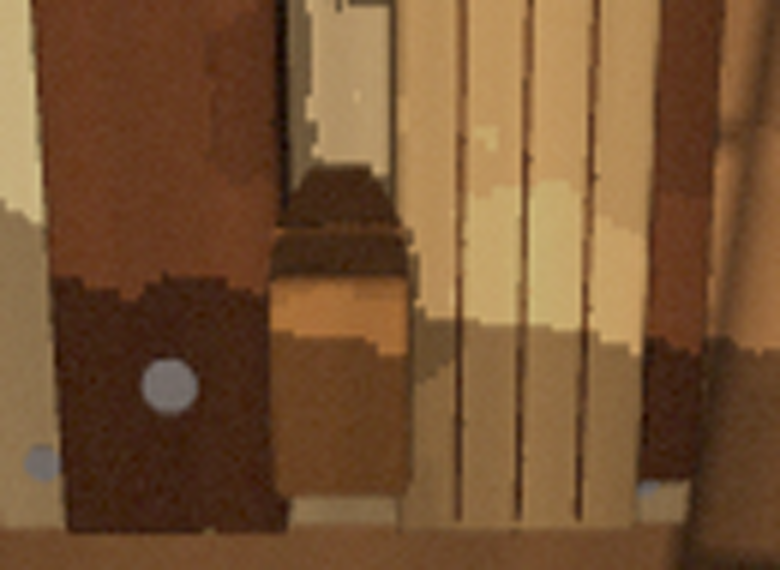

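View pics/w1c.png

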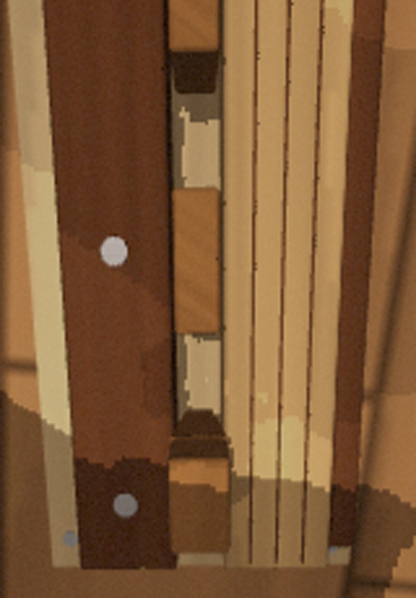

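The gap holds three candidates. In the scene image they are at (209,175), (251,172) and (294,158), and the wedge is the first. In this wrist crop it is the piece at (316,194): it is the shortest along the gap, the tallest, and its taper and head step are visible. The other two are flush, 50 mm long packers. The red (278,275) and turquoise (350,280) pieces stand outside the jig.

```bash
python3 - <<'E'
from h import *
from workcell import arm
c=load("wrist1")
np.set_printoptions(precision=4,suppress=True)
f=lambda p:(260+p[0]/6-.4,130+p[1]/6-.4)
a=np.array([onz(c,f(p),113) for p in [(271,278),(408,278),(408,495),(274,492)]]);print(a,a.mean(0))
# jig edges in wrist at z=67 using lamination (658,0)-(635,525) , gap edge rail (278,0..)(288,525)
b=np.array([onz(c,f(p),67) for p in [(398,0),(402,525),(35,0),(67,525)]]);print(b)
st=arm.get_state();m=a.mean(0)
print(*delta(st,[m[0],m[1],253],[.996,.089]),sep="\n")
E
```

```text
[[ 508.3739 -249.868   113.    ]
 [ 529.0196 -248.0404  113.    ]
 [ 532.5528 -283.08    113.    ]
 [ 511.4549 -284.4396  113.    ]] [ 520.3503 -266.357   113.    ]
[[ 525.2744 -211.6743   67.    ]
 [ 535.448  -306.8764   67.    ]
 [ 464.1732 -217.0829   67.    ]
 [ 473.1693 -312.3933   67.    ]]
[  0.9635 151.5062  -0.9363]
[ 0.0003 -0.0041 -0.0004]
[  0.8926 151.5064  -0.9785]
[[ 0.0849 -0.0003  0.9964]
 [-0.9964  0.0004  0.0849]
 [-0.0004 -1.     -0.0003]]
```

```bash
python3 -m pendant '[{"travel":[0.001,0.03,-0.001],"turn":[0,-0.002,0],"jaw":0.085},{"travel":[0,0.03,0],"turn":[0,0,0],"jaw":0.085},{"travel":[0,0.03,0],"turn":[0,0,0],"jaw":0.085},{"travel":[0,0.03,0],"turn":[0,0,0],"jaw":0.06},{"travel":[0,0.02,0],"turn":[0,0,0],"jaw":0.05},{"travel":[0,0.01,0],"turn":[0,0,0],"jaw":0.05},{"travel":[0,0,0],"turn":[0,0,0],"jaw":0.05}]'
python3 - <<'E'
from h import *
from workcell import arm,vision
np.set_printoptions(precision=4,suppress=True)
st=arm.get_state()
print(*delta(st,[520.4,-266.4,253],[.996,.087])[:3],sep="\n")
for n in ("wrist","side"):
    c=vision.capture(n);pickle.dump(c,open(n+"2.pkl","wb"));cv2.imwrite(f"pics/{n}2.png",c["img"][:,:,::-1])
E
```

```text
time_s: 3.2
tcp_pos: [520.5, -266.2, 254.6]
ee_rot: [-1.251, 1.143, -1.143]
contact_force: [-0.8, -0.3, 0.5]
gripper_width: 50.2
[ 0.2017  1.5897 -0.1152]
[ 0.0005  0.0024 -0.0001]
[ 0.2018  1.5897 -0.1155]
```

View pics/wrist2.png

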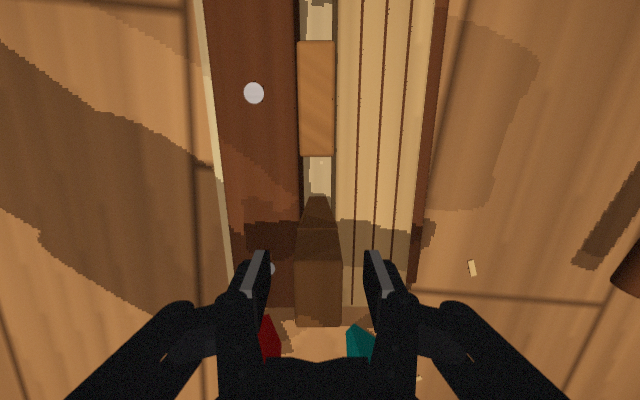

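View pics/side2.png

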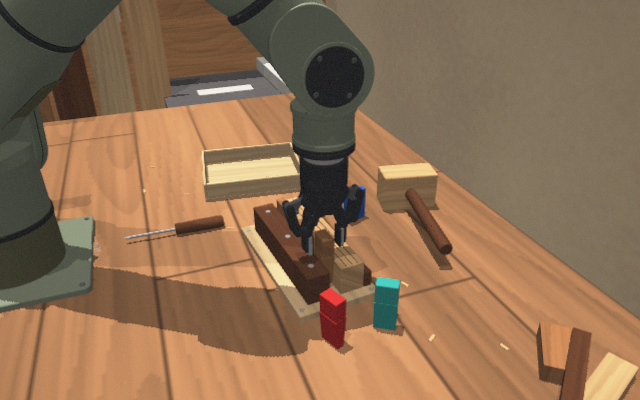

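```bash
python3 - <<'E'
from h import *
np.set_printoptions(precision=1,suppress=True)
c=load("wrist2");s=load("side2");x=np.array([.996,.087,0]);y=np.array([-.087,.996,0]);m=np.array([520.4,-266.4,113])
P=[m+a*11*x+b*18*y for a,b in [(-1,1),(1,1),(1,-1),(-1,-1)]]
print(proj(c,P));print(proj(s,P))
im=s["img"][190:320,250:400,::-1]
cv2.imwrite("pics/s2d.png",cv2.resize(im,None,fx=4,fy=4,interpolation=cv2.INTER_CUBIC)) 
im=c["img"][200:380,220:420,::-1]
cv2.imwrite("pics/w2d.png",cv2.resize(im,None,fx=3.5,fy=3.3,interpolation=cv2.INTER_CUBIC)) 
E
```

```text
[[292.5 260. ]
 [343.8 260.1]
 [341.3 327.7]
 [294.3 327.6]]
[[313.9 230.9]
 [325.6 227.8]
 [335.2 238.4]
 [323.2 241.7]]
```

View pics/s2d.png

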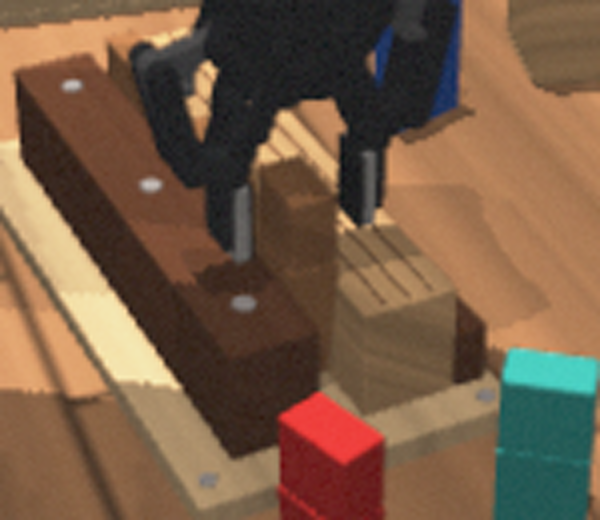

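View pics/w2d.png

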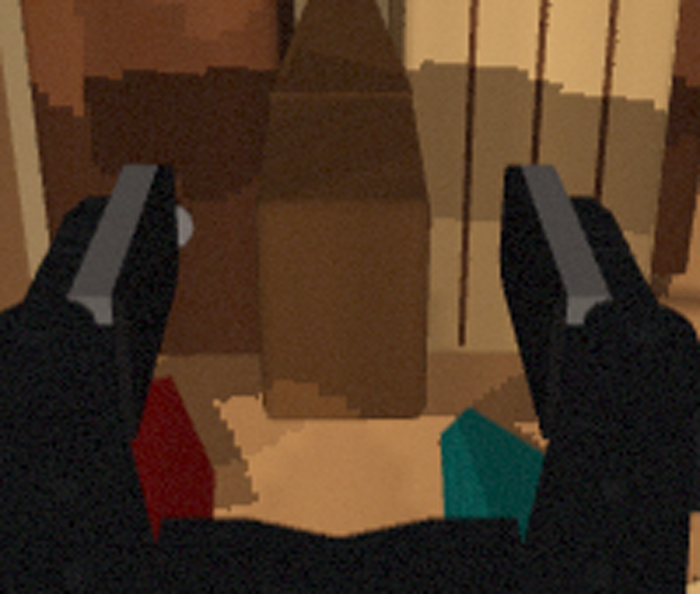

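The prediction matches: in the wrist image the wedge head is centred between the pads (columns 294–342), and its top face spans rows 260–327. I'll close now.

```bash
python3 -m pendant '[{"travel":[0,0.001,0],"turn":[0,0,0],"jaw":0.035},{"travel":[0,0,0],"turn":[0,0,0],"jaw":0.015},{"travel":[0,0,0],"turn":[0,0,0],"jaw":0.01},{"travel":[0,0,0],"turn":[0,0,0],"jaw":0.01},{"travel":[0,0,0],"turn":[0,0,0],"jaw":0.01},{"travel":[0,0,0],"turn":[0,0,0],"jaw":0.01}]'
```

```text
time_s: 4.05
tcp_pos: [520.6, -266.3, 253.9]
ee_rot: [-1.25, 1.141, -1.142]
contact_force: [3.3, -0.8, 3.8]
gripper_width: 21.4
```

```bash
python3 -m pendant '[{"travel":[0,-0.002,0],"turn":[0,0,0],"jaw":0.01},{"travel":[0,-0.003,0],"turn":[0,0,0],"jaw":0.01},{"travel":[0,-0.005,0],"turn":[0,0,0],"jaw":0.01},{"travel":[0,-0.005,0],"turn":[0,0,0],"jaw":0.01}]'
```

```text
time_s: 4.55
tcp_pos: [520.2, -266.4, 269.0]
ee_rot: [-1.251, 1.143, -1.141]
contact_force: [-0.0, -0.5, -0.2]
gripper_width: 21.2
```

```bash
python3 -m pendant '[{"travel":[0,-0.015,0],"turn":[0,0,0],"jaw":0.01},{"travel":[0,-0.02,0],"turn":[0,0,0],"jaw":0.01},{"travel":[0,-0.03,0],"turn":[0,0,0],"jaw":0.01},{"travel":[0,-0.03,0],"turn":[0,0,0],"jaw":0.01},{"travel":[0,-0.02,0],"turn":[0,0,0],"jaw":0.01},{"travel":[0,0,0],"turn":[0,0,0],"jaw":0.01}]'
python3 - <<'E'
from h import *
from workcell import arm,vision
for n in ("scene","side"):
    c=vision.capture(n);pickle.dump(c,open(n+"3.pkl","wb"));cv2.imwrite(f"pics/{n}3.png",c["img"][:,:,::-1])
E
```

```text
time_s: 5.3
tcp_pos: [520.4, -266.3, 385.5]
ee_rot: [-1.25, 1.14, -1.144]
contact_force: [-0.4, 0.6, -2.2]
gripper_width: 21.1
```

View pics/side3.png

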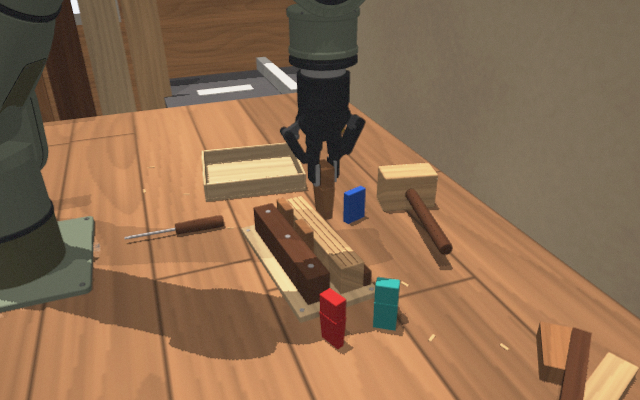

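View pics/scene3.png

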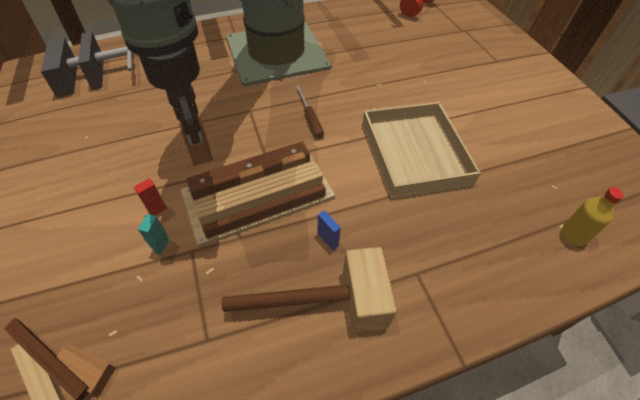

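The wedge is out and held at about (322,190) in the side image. The packers still stand at (285,207) and (305,225). I'll carry it to the tray centre, around (510,202).

```bash
python3 - <<'E'
from h import *
from workcell import arm
np.set_printoptions(precision=4,suppress=True)
print(*delta(arm.get_state(),[510,202,385],[.996,.087]),sep="\n")
E
```

```text
[-467.2495   -1.3461   32.4301]
[ 0.0004  0.004  -0.0002]
[-467.375    -1.415    30.5656]
[[ 0.091  -0.0004  0.9959]
 [-0.9959  0.0001  0.091 ]
 [-0.0002 -1.     -0.0004]]
```

```bash
python3 -m pendant '[{"travel":[-0.02,0,0.001],"turn":[0,0,0],"jaw":0.01},{"travel":[-0.04,0,0.003],"turn":[0,0,0],"jaw":0.01},{"travel":[-0.05,0,0.003],"turn":[0,0,0],"jaw":0.01},{"travel":[-0.055,0,0.004],"turn":[0,0,0],"jaw":0.01},{"travel":[-0.055,0,0.004],"turn":[0,0,0],"jaw":0.01},{"travel":[-0.055,0,0.004],"turn":[0,0,0],"jaw":0.01},{"travel":[-0.055,0,0.004],"turn":[0,0,0],"jaw":0.01},{"travel":[-0.05,0,0.003],"turn":[0,0,0],"jaw":0.01},{"travel":[-0.04,0,0.003],"turn":[0,0,0],"jaw":0.01},{"travel":[-0.027,0,0.002],"turn":[0,0,0],"jaw":0.01},{"travel":[-0.02,0,0.001],"turn":[0,0,0],"jaw":0.01},{"travel":[0,0,0],"turn":[0,0,0],"jaw":0.01},{"travel":[0,0.04,0],"turn":[0,0,0],"jaw":0.01},{"travel":[0,0.04,0],"turn":[0,0,0],"jaw":0.01},{"travel":[0,0.03,0],"turn":[0,0,0],"jaw":0.01},{"travel":[0,0.015,0],"turn":[0,0,0],"jaw":0.01},{"travel":[0,0,0],"turn":[0,0,0],"jaw":0.01}]'
python3 - <<'E'
from h import *
from workcell import arm,vision
for n in ("scene","side"):
    c=vision.capture(n);pickle.dump(c,open(n+"4.pkl","wb"))
    im=c["img"][60:220,330:500] if n=="scene" else c["img"][60:220,170:340]
    cv2.imwrite(f"pics/{n}4.png",cv2.resize(im[:,:,::-1],None,fx=3.5,fy=3.5,interpolation=cv2.INTER_CUBIC))
E
```

```text
time_s: 7.52
tcp_pos: [509.6, 201.5, 258.5]
ee_rot: [-1.252, 1.142, -1.142]
contact_force: [1.2, -0.6, 0.1]
gripper_width: 21.5
```

View pics/side4.png

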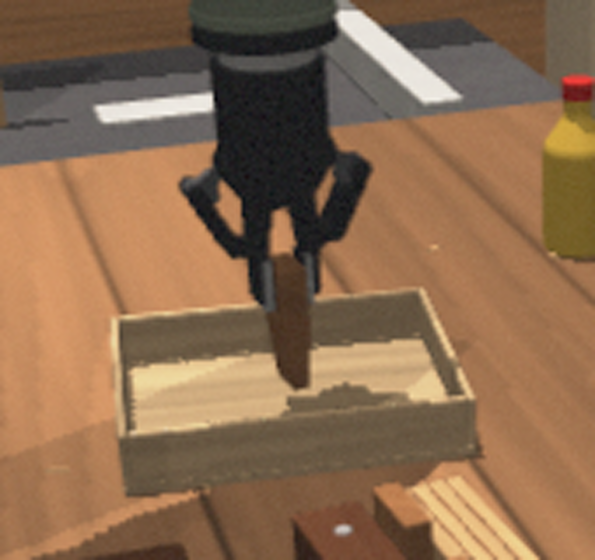

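View pics/scene4.png

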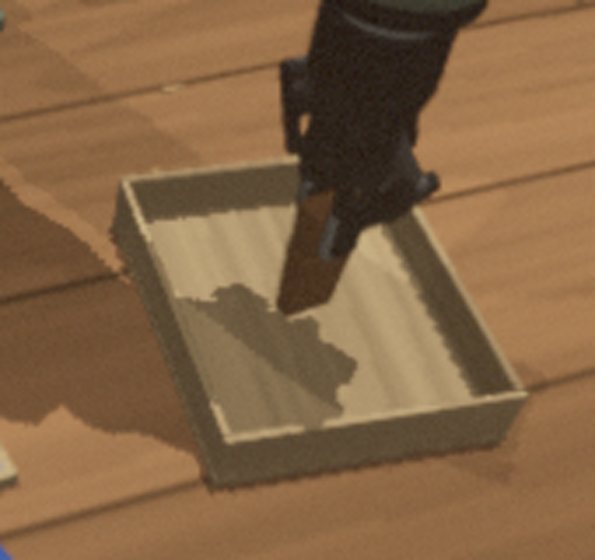

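The wedge hangs over the middle of the tray, with about 20 mm left to lower.

```bash
python3 -m pendant '[{"travel":[0,0.01,0],"turn":[0,0,0],"jaw":0.01},{"travel":[0,0.005,0],"turn":[0,0,0],"jaw":0.01},{"travel":[0,0.002,0],"turn":[0,0,0],"jaw":0.01},{"travel":[0,0,0],"turn":[0,0,0],"jaw":0.01}]'
python3 -m pendant '[{"travel":[0,0.001,0],"turn":[0,0,0],"jaw":0.01},{"travel":[0,0.001,0],"turn":[0,0,0],"jaw":0.01},{"travel":[0,0,0],"turn":[0,0,0],"jaw":0.01}]'
python3 -m pendant '[{"travel":[0,0.001,0],"turn":[0,0,0],"jaw":0.01},{"travel":[0,0,0],"turn":[0,0,0],"jaw":0.01}]'
```

```text
time_s: 8.12
tcp_pos: [509.8, 201.7, 241.7]
ee_rot: [-1.251, 1.142, -1.142]
contact_force: [-0.3, 0.2, 0.4]
gripper_width: 21.0
time_s: 8.5
tcp_pos: [509.8, 201.7, 239.7]
ee_rot: [-1.251, 1.142, -1.142]
contact_force: [-0.1, 0.5, -0.0]
gripper_width: 21.1
time_s: 8.75
tcp_pos: [509.8, 201.7, 238.7]
ee_rot: [-1.251, 1.142, -1.142]
contact_force: [0.3, 0.4, -0.2]
gripper_width: 21.0
```

```bash
for i in 1; do python3 -m pendant '[{"travel":[0,0.001,0],"turn":[0,0,0],"jaw":0.01},{"travel":[0,0,0],"turn":[0,0,0],"jaw":0.01}]'; done
python3 -m pendant '[{"travel":[0,0.001,0],"turn":[0,0,0],"jaw":0.01},{"travel":[0,0,0],"turn":[0,0,0],"jaw":0.01}]'
```

```text
time_s: 9.0
tcp_pos: [509.8, 201.7, 238.0]
ee_rot: [-1.251, 1.142, -1.142]
contact_force: [-1.6, -0.8, 4.2]
gripper_width: 21.2
time_s: 9.25
tcp_pos: [509.8, 201.8, 237.9]
ee_rot: [-1.25, 1.141, -1.142]
contact_force: [-4.8, -1.7, 26.3]
gripper_width: 21.3
```

It's on the floor. I'll back off 1 mm to relieve the force and open gently.

```bash
python3 -m pendant '[{"travel":[0,-0.0008,0],"turn":[0,0,0],"jaw":0.01},{"travel":[0,0,0],"turn":[0,0,0],"jaw":0.01},{"travel":[0,0,0],"turn":[0,0,0],"jaw":0.022},{"travel":[0,0,0],"turn":[0,0,0],"jaw":0.024},{"travel":[0,0,0],"turn":[0,0,0],"jaw":0.027},{"travel":[0,0,0],"turn":[0,0,0],"jaw":0.032},{"travel":[0,0,0],"turn":[0,0,0],"jaw":0.042},{"travel":[0,0,0],"turn":[0,0,0],"jaw":0.055},{"travel":[0,0,0],"turn":[0,0,0],"jaw":0.07},{"travel":[0,0,0],"turn":[0,0,0],"jaw":0.07},{"travel":[0,-0.01,0],"turn":[0,0,0],"jaw":0.07},{"travel":[0,-0.03,0],"turn":[0,0,0],"jaw":0.07},{"travel":[0,-0.04,0],"turn":[0,0,0],"jaw":0.07},{"travel":[0,-0.04,0],"turn":[0,0,0],"jaw":0.07},{"travel":[0,-0.03,0],"turn":[0,0,0],"jaw":0.07},{"travel":[0,0,0],"turn":[0,0,0],"jaw":0.07}]'
python3 - <<'E'
from h import *
from workcell import arm,vision
for n in ("scene","side"):
    c=vision.capture(n);pickle.dump(c,open(n+"5.pkl","wb"))
    cv2.imwrite(f"pics/{n}5.png",c["img"][:,:,::-1])
E
```

```text
time_s: 11.25
tcp_pos: [509.8, 201.7, 390.0]
ee_rot: [-1.247, 1.14, -1.143]
contact_force: [0.3, 0.1, -0.8]
gripper_width: 70.0
```

View pics/side5.png

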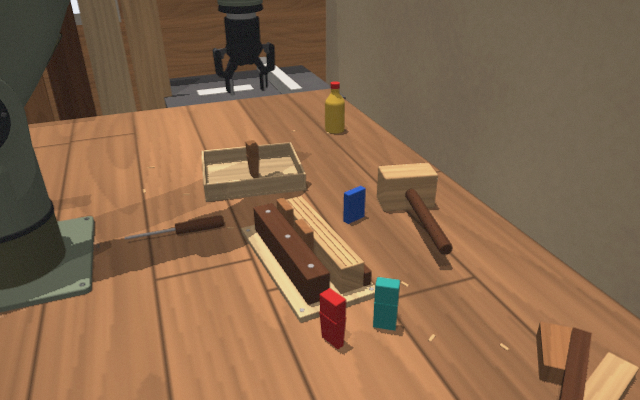

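View pics/scene5.png

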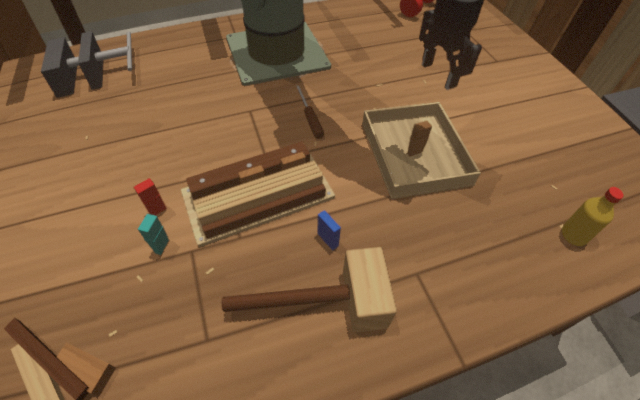

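The wedge stands free in the tray (side image 253,160; scene image 418,138), the packers are unmoved, and the gripper is well clear. I'll wait a moment, check that nothing moves, and hand in.

```bash
python3 -m pendant '[{"travel":[0,0,0],"turn":[0,0,0],"jaw":0.07},{"travel":[0,0,0],"turn":[0,0,0],"jaw":0.07},{"travel":[0,0,0],"turn":[0,0,0],"jaw":0.07},{"travel":[0,0,0],"turn":[0,0,0],"jaw":0.07}]'
python3 - <<'E'
from h import *
from workcell import arm,vision
a=load("side5")["img"].astype(int);b=vision.capture("side")["img"].astype(int);z=load("side0")["img"].astype(int)
d=lambda p,q,r:np.abs(p[r]-q[r]).mean()
T=np.s_[130:200,190:320];J=np.s_[195:245,275:315]
print("tray change",d(a,b,T),"packers vs now",d(a,b,J),"packers vs start",d(z,b,J))
print(arm.job_done())
E
```

```text
time_s: 11.85
tcp_pos: [509.8, 201.7, 387.4]
ee_rot: [-1.251, 1.142, -1.142]
contact_force: [0.5, 0.5, -0.1]
gripper_width: 69.8
tray change 1.7567765567765568 packers vs now 1.9185 packers vs start 6.0105
the job is handed in; nothing more can be done
None
```

I gripped the wedge by its head, pulled it straight up out of the gap and set it upright on the floor of the tray, near the middle. The job was handed in at about 12 s of the 38 s allowed.

- **Wedge and gripper:** In the last pictures the wedge stands free in the tray, with the gripper open and well above it. The tray area did not change beyond image noise over the last half second or so.
- **Packers:** Both stood in the gap where they were, by eye. The packer area differed somewhat from the first picture (6.0 against about 1.9 of noise). I put that down to the wedge and its shadow being gone, but did not measure the packers' final positions.
- **Forces:** The highest force reading I saw was about 26 N, when the wedge touched down on the tray floor. I eased off 0.8 mm before opening the gripper.
- **Look-alikes:** The red, turquoise and blue look-alikes were not touched.
- **Measurement disagreement:** The scene and side cameras disagreed by about 7 mm on the wedge's position. I used the wrist camera's figure, and the grip on it was centred.

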